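# Rule the next row of the timetable on the drawing board

## Robot

A 6-joint arm with a two-finger parallel gripper is mounted at the origin on the work surface. World frame = base frame: x ahead of the robot, y to its left, z up, the work surface at z = 0. Lengths are in mm, angles in rad, forces in N, time in s.
With the tool pointing down it reaches from about 300 to 775 mm from the base axis. Payload 14.6 kg.
Tool frame: the origin (TCP) lies between the finger pads; the fingertips stand manip.nose_length ahead of it and the grasp point (between the pads) lies 11 mm behind it (manip.nose_length is the distance from the TCP to the fingertips, in mm); z points along the fingers, y is the line along which they close (so a half turn about z gives the same grasp; the last joint's range is limited). The gripper opens to 94 mm and grips with 3 to 60 N. Pads are 16 mm wide; open, the fingers measure 119 mm over their backs; the gripper's body (75 mm by 177 mm) begins 78 mm behind the grasp point.
Start: joints at [1.213, 0.3, 1.521, -0, 1.321, -0.067], TCP at [157.693, 526.899, 180.846] pointing down, gripper open.
Joint ranges: [-3.03, 3.03], [-0.79, 2.21], [0.23, 2.52], [-1.04, 4.18], [0, 3.07], [-2.55, 2.55]. Speed limits (rad/s): [2.22, 2.22, 2.57, 3.14, 3.14, 3.14].

## Interface

Orientations are given as [roll, pitch, yaw] about the fixed x, y, z axes, in that order (R = Rz(yaw) Ry(pitch) Rx(roll)).
In Python, from cell import manip, cams, job gives the robot as it stands.
- The arm moves only by the tool jog_arm, never from a script. Its argument "commands" is a list of rows, each an object of numbers: "dx", "dy", "dz": the shift along the tool's x, y, z each as a share of 40 mm, from -1 to 1; "ax", "ay", "az": the turn, a rotation vector about the tool's x, y, z each as a share of 10 degrees, from -1 to 1; "gripper": the closure, from 0 (fully open) to 1 (shut). A call has 1 to 10 rows; each row shifts and turns the commanded pose from where the row before left it, along the tool's axes as they then stand; what a row does not reach is not made up. A row lasts 1/8 s, in which the tool goes at most 62.5 mm and 10.7 degrees, less where a joint would pass 70% of its speed; a pose out of reach is approached as far as the arm can. A call with a number of a shift or a turn outside -1 to 1 is refused whole. A call with a gripper value outside its range is refused whole. The fingers move at their own pace and stop on an object; "squeeze" is the grip in N (left out, the last holds). Time passes only in rows, so rows that do not move let the fingers close. It gives the time, the measured TCP pose, the force, the opening and the grip force at its end, in the units of the state.
- manip.read_state(): the state, without advancing time (a new reading comes with each control period).
- cams.camera(name): name is "scene" or "top" or "wrist"; returns a dict with "image" (384x512x3 uint8, red, green, blue), "fx", "fy", "cx", "cy" (pixels), "dist_coeffs" ([k1, k2, p1, p2, k3] as OpenCV has them; the pictures are not rectified), "world_to_cam" (4x4, takes a point from world to camera coordinates). Camera axes: x right, y down, z forward; pixel columns grow to the right and rows downward; lengths in mm; the calibration is good to about 2 mm. A picture is of the moment at which its call begins. There is no depth.
- job.sign_off(): hands the job in; it is judged then, once.
The state is a dict: "clock": time; "joints": joint angles; "qd": joint speeds; "effort": joint torques, N m; "eef_pos": TCP position; "eef_rot": TCP orientation; "wrist_force": force on the tool from outside, world axes, zero at the start; "moment": the same for the moment, N m; "finger_gap": finger opening in mm; "finger_force": force on a finger pad.
Only numpy, scipy, OpenCV 4.12 (cv2) and the standard library are available. Lean on these libraries where they do the work, as an engineer would, in place of code of your own. Each camera call takes 0.05 s, during which the arm holds its last target. There are 200 camera calls.

## Task

Rule the next row of the timetable on the tilted drawing board: take the drafting pencil from its stand, hold it square to the board and, with the tip lightly pressed on the paper, draw slowly (about 4 cm a second, at no moment over 10) along the upper edge of the parallel rule, from the left blue side line to the right one as seen from the robot. Make no other mark on the sheet and leave the rule where it is set, then put the pencil back upright in its stand, point down and fully home. Leave the other things on the table alone.

Things in the scene. Friction and masses are not known exactly. Their poses are not given: they have to be found in the camera images.
- panel: Tilted grey top of the fixed drawing board, 270 x 370 x 12 mm, with a white A4 sheet. Origin: centre of the sheet, on the paper, 98 mm above the table. x points up the slope (away from the robot), y to the left as the robot sees it, z square out of the paper, leaning 30 deg from vertical towards the robot. Blue side lines (4 mm) run along x at y = +80 mm (left) and -80 mm (right).
- rule: Parallel rule: aluminium blade 38 x 330 x 4 mm across the sheet, black grip and end carriages up to 20 mm above the paper. Origin: on the paper, middle of its upper edge (away from the robot); axes as panel. Blade on the -x side of the edge, bare paper on +x. Held by friction: it slips if pushed along the slope with over 8 N. Its place on the slope varies.
- line_start (a point): point on the paper where the rule's upper edge crosses the left blue side line (rule frame: 0, +80 mm, 0)
- line_end (a point): point on the paper where the rule's upper edge crosses the right blue side line (rule frame: 0, -80 mm, 0); 160 mm from the start
- pencil: Drafting pencil, 132 mm long, 30 g, upright in its stand, tip down. Origin: lead point when fully out; z along the pencil to its button. From the origin: steel lead sleeve 3 mm thick to 11 mm, cone to 25, dark steel 10 mm thick to 45, yellow ring 22 mm across from 45 to 50, round blue barrel 11.6 mm thick to 124, button to 132. Grip the barrel about 88 mm from the tip, fingers along it.
- lead_tip (a point): the pencil's writing point, at the end of the sprung lead sleeve
- lead (a joint): how far the sprung lead sleeve is pushed into the pencil, m: 0 fully out, 0.005 fully in; spring 300 N/m (1.5 N fully in), beyond that it is rigid. A light stroke pushes it in by 1 to 4 mm.
- pencil_stand: Round dark wooden stand with brass foot, 72 mm across, 55 mm high, fixed; left or right of the board. Origin: centre of underside, z up. An upright hole 15 mm wide, 50 mm deep in its top takes the pencil; the yellow ring then rests on the top (pencil's origin 10 mm above the table).
- pencil_tin: blue tin, 72 mm across and 85 mm high, with colouring pencils sticking out of it to 180 mm; origin centre of underside; bystander, on the other side of the board from the stand
- eraser: white eraser in a blue sleeve, 22 x 55 x 12 mm, near the board's front left corner; origin centre of underside; bystander
- sharpener: small metal sharpener, 25 x 16 x 13 mm, near the board's front right corner; origin centre of underside; bystander
- glue_stick: yellow glue stick with red cap, 28 mm across, standing 96 mm high; origin centre of underside; bystander
- calculator: black calculator, 145 x 75 x 15 mm, lying flat; origin centre of underside; bystander
Things that resemble listed ones, but are neither listed nor needed, are in the scene too. Several things have the shape of the pencil_stand; the one meant has the colours described above.

How it is judged:
By the outcome, as a careful person would: the job done as asked, in the order asked, and still so for the second after the job is handed in, with the robot touching nothing.
It also fails if it takes over 64 s, if anything falls off the work surface, if the arm or the gripper's body presses on something with over 40 N, if the wrist force passes 120 N, or if a joint passes its speed limit or range.

## Working session

There is one attempt and no reset: what is moved stays moved. The work goes in short steps, Python scripts to look and compute and a tool call to move; the robot and the scene stay as the last step left them, time stands still between calls to the robot, and variables do not carry over. Pictures are saved under pics/ and viewed, at most 10 in all, crops included, and the job is handed in when it is done.

Besides the shell and the picture viewer there is one more tool, called after "Request:" as name([rows], argument=value, ...), one row to a line, values as JSON. jog_arm: Moves the arm, as the interface text tells. Shift numbers are shares of 40 mm and turn numbers shares of 10 degrees, none past 1 either way. Its arguments: {"type":"object","properties":{"commands":{"type":"array"},"squeeze":{"type":"number"}},"required":["commands"]}

```bash
mkdir -p pics; python3 - <<'E'
from cell import manip,cams,job
import cv2,pickle,numpy as np
d={}
for n in ["scene","top","wrist"]:
    c=cams.camera(n); d[n]=c
    cv2.imwrite(f"pics/{n}0.png",c["image"][:,:,::-1])
    print(n,c["fx"],c["cx"],c["cy"],c["dist_coeffs"],np.round(np.linalg.inv(c["world_to_cam"]),3).tolist())
pickle.dump(d,open("c0.pkl","wb"))
a=[cv2.resize(d[n]["image"],(400,300)) for n in d]
print(manip.read_state(),manip.nose_length)
E
```

```text
scene 496.1128852960719 255.92680651382415 180.08663906983293 [-0.06713481  0.          0.          0.          0.        ] [[-0.587, 0.646, -0.488, 1182.093], [0.81, 0.469, -0.353, 430.46], [0.001, -0.602, -0.798, 1166.01], [0.0, 0.0, 0.0, 1.0]]
top 442.76840411491975 251.53345584086017 191.50249593915328 [-0.1644656  0.         0.         0.         0.       ] [[-0.009, -0.993, 0.12, 363.834], [-1.0, 0.009, -0.001, -48.061], [-0.0, -0.12, -0.993, 1416.867], [0.0, 0.0, 0.0, 1.0]]
wrist 332.4305145587208 255.40857018096054 190.2889807685902 [-0.08727363  0.          0.          0.          0.        ] [[0.288, 0.924, 0.251, 85.163], [0.958, -0.277, -0.076, 548.062], [-0.001, 0.262, -0.965, 384.188], [0.0, 0.0, 0.0, 1.0]]
{'clock': 0.15, 'joints': array([ 1.21342797e+00,  3.00304168e-01,  1.52138644e+00, -2.35927160e-05,
        1.32069798e+00, -6.65804421e-02]), 'qd': array([ 0.00167164, -0.00280804, -0.00212534,  0.0004982 , -0.00154585,
        0.00042738]), 'effort': array([ 6.53351126e-04, -5.31969023e+01, -3.52808869e+01,  7.07202335e-02,
        2.37644557e-02, -1.07329950e-04]), 'eef_pos': array([157.61847951, 526.72439287, 180.46025341]), 'eef_rot': array([-3.14079697e+00, -3.01506921e-05,  2.85081058e+00]), 'wrist_force': array([ 0.28623418,  0.34071457, -0.0700458 ]), 'moment': array([0.0185207 , 0.02245651, 0.02580402]), 'finger_force': 0.0, 'finger_gap': 94.07205478389608} 8.0
```

```bash
python3 - <<'E'
import cv2,pickle
d=pickle.load(open("c0.pkl","rb"))
cv2.imwrite("pics/top0b.png",cv2.resize(d["top"]["image"][:,:,::-1],(800,600),interpolation=cv2.INTER_CUBIC))
cv2.imwrite("pics/scene0b.png",cv2.resize(d["scene"]["image"][:,:,::-1],(800,600),interpolation=cv2.INTER_CUBIC))
E
```

```text
(no output)
```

View pics/top0b.png

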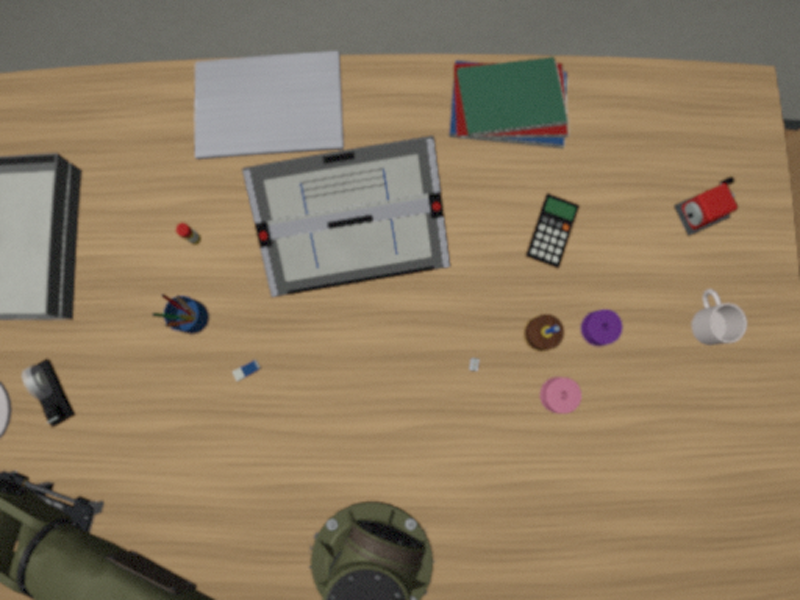

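View pics/scene0b.png

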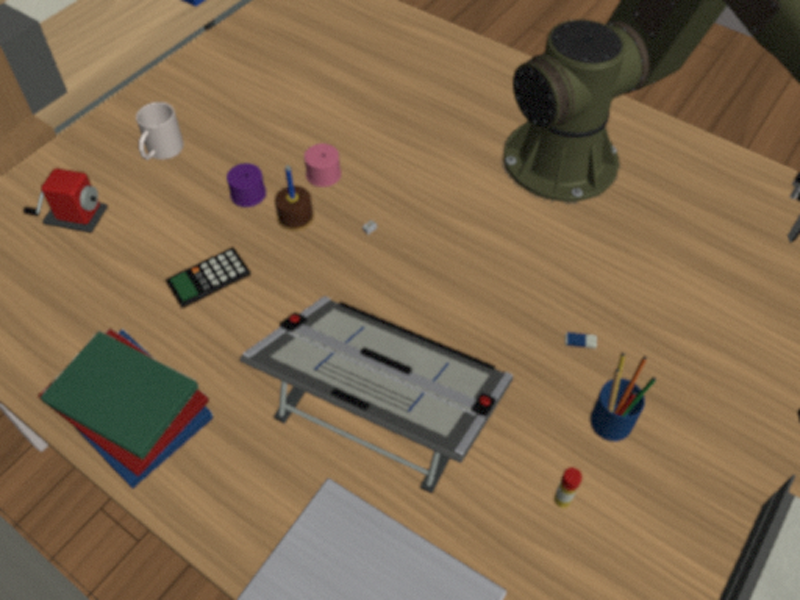

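The top view (800 px scale) shows three stand-shaped things: brown (545,332) with the blue pencil in it, purple (602,327) and pink (561,395). The brown one has dark wood, a brass foot and the pencil, so it fits. The rule's upper edge meets the blue lines near (306,212) and (388,197).

```bash
cat > h.py <<'E'
import numpy as np,cv2
from scipy.spatial.transform import Rotation as R
def ray(c,px):
    K=np.array([[c["fx"],0,c["cx"]],[0,c["fy"],c["cy"]],[0,0,1]])
    u=cv2.undistortPoints(np.array([[px]],float),K,np.array(c["dist_coeffs"]))[0,0]
    T=np.linalg.inv(c["world_to_cam"]); d=T[:3,:3]@[u[0],u[1],1]
    return T[:3,3],d/np.linalg.norm(d)
def tri(obs):
    A=np.zeros((3,3));b=np.zeros(3);rs=[ray(c,p) for c,p in obs]
    for o,d in rs:
        P=np.eye(3)-np.outer(d,d);A+=P;b+=P@o
    x=np.linalg.solve(A,b)
    return x,[float(np.linalg.norm(np.cross(x-o,d))) for o,d in rs]
def atz(c,px,z):
    o,d=ray(c,px);return o+d*(z-o[2])/d[2]
def proj(c,X):
    K=np.array([[c["fx"],0,c["cx"]],[0,c["fy"],c["cy"]],[0,0,1]]);W=np.array(c["world_to_cam"])
    return cv2.projectPoints(np.array(X,float).reshape(-1,1,3),cv2.Rodrigues(W[:3,:3])[0],W[:3,3],K,np.array(c["dist_coeffs"]))[0][:,0]
def togo(st,pos,Rt):
    """shift (tool axes, shares of 40mm) and turn (tool rotvec, shares of 10deg)"""
    R0=R.from_euler('xyz',st["eef_rot"]).as_matrix()
    return R0.T@(np.array(pos)-st["eef_pos"])/40, R.from_matrix(R0.T@Rt).as_rotvec(degrees=True)/10
E
python3 - <<'E'
import pickle,numpy as np
from h import *
d=pickle.load(open("c0.pkl","rb"));t,s=d["top"],d["scene"];k=1.5625
for n,a,b in [("stand",(545,331),(293,197)),("start",(306,212),(428,392)),("end",(388,197),(332,352)),("fl corner",(274,294),(508,376)),("fr",(448,266),(330,300))]:
    print(n,[np.round(v,1) for v in tri([(t,np.array(a)/k),(s,np.array(b)/k)])])
print("stand z55",atz(t,np.array((545,331))/k,55),atz(s,np.array((293,197))/k,55))
def crop(c,x,y,w,h,W,H):return cv2.resize(c["image"][y:y+h,x:x+w,::-1],(W,H),interpolation=cv2.INTER_CUBIC)
a=crop(s,150,85,100,60,500,300)
b=crop(s,150,180,180,105,500,300)
cv2.imwrite("pics/cr1.png",np.vstack([a,b]))
E
```

```text
stand [array([ 461. , -348.9,   59.5]), array([0.6, 0.6])]
start [array([689.5, 122.1, 116.8]), array([5., 5.])]
end [array([718.6, -39.3, 117.5]), array([2., 2.])]
fl corner [array([543.4, 193. ,  32. ]), array([0.7, 0.7])]
fr [array([ 595.6, -156.6,   25.4]), array([6., 6.])]
stand z55 [ 461.68796152 -350.50129929   55.        ] [ 457.79087204 -351.49708316   55.        ]
```

View pics/cr1.png

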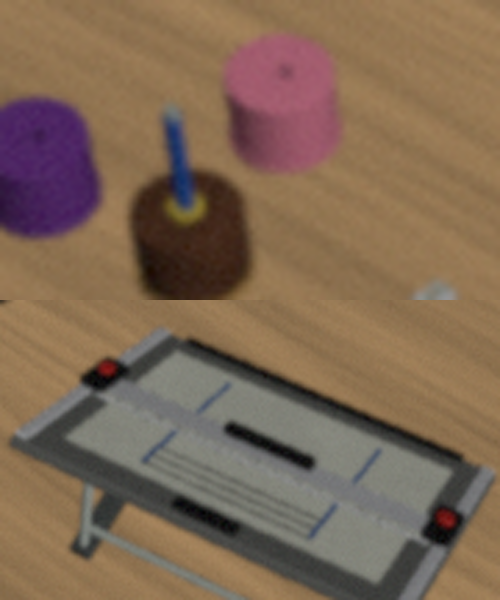

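The crop confirms it: brown stand with the yellow ring and blue pencil at about (460,-350). The purple and pink ones are empty decoys. I'm moving over there.

Request:
jog_arm([
  {"dx": -0.7, "dy": -0.79, "dz": -0.2, "gripper": 0.4},
  {"dx": -0.7, "dy": -0.79, "dz": -0.2},
  {"dx": -0.7, "dy": -0.79, "dz": -0.2},
  {"dx": -0.7, "dy": -0.79, "dz": -0.2},
  {"dx": -0.7, "dy": -0.79, "dz": -0.2},
  {"dx": -0.7, "dy": -0.79, "dz": -0.2},
  {"dx": -0.7, "dy": -0.79, "dz": -0.2},
  {"dx": -0.7, "dy": -0.79, "dz": -0.2},
  {"dx": -0.7, "dy": -0.79, "dz": -0.2},
  {"dx": -0.7, "dy": -0.79, "dz": -0.2},
])

```text
schema error: expected keys dx, dy, dz, ax, ay, az, gripper
```

Request:
jog_arm([
  {"dx": -0.36, "dy": -0.79},
  {"dx": -0.36, "dy": -0.79},
  {"dx": -0.36, "dy": -0.79},
  {"dx": -0.36, "dy": -0.79},
  {"dx": -0.36, "dy": -0.79},
  {"dx": -0.36, "dy": -0.79},
  {"dx": -0.36, "dy": -0.79},
  {"dx": -0.36, "dy": -0.79},
  {"dx": -0.36, "dy": -0.79},
  {"dx": -0.36, "dy": -0.79},
])

```text
schema error: expected keys dx, dy, dz, ax, ay, az, gripper
```

Request:
jog_arm([
  {"az": 1, "dy": -0.6, "dx": -0.6},
  {"az": 1, "dy": -0.5, "dx": -0.6},
  {"az": 1},
  {"az": 1},
  {"az": 1},
  {"az": 1},
  {"az": 1},
  {"az": 1},
  {"az": 1},
  {"az": 1},
])

```text
schema error: expected keys dx, dy, dz, ax, ay, az, gripper
```

Request:
jog_arm([
  {"az": 1},
  {"az": 1},
  {"az": 1},
  {"az": 1},
  {"az": 1},
  {"az": 0.4},
  {"az": 0},
])

```text
schema error: expected keys dx, dy, dz, ax, ay, az, gripper
```

Request:
jog_arm([
  {"dx": -0.7, "dy": -0.79, "dz": -0.2, "ax": 0, "ay": 0, "az": 0, "gripper": 0.5},
  {"dx": -0.7, "dy": -0.79, "dz": -0.2, "ax": 0, "ay": 0, "az": 0, "gripper": 0.5},
  {"dx": -0.7, "dy": -0.79, "dz": -0.2, "ax": 0, "ay": 0, "az": 0, "gripper": 0.5},
  {"dx": -0.7, "dy": -0.79, "dz": -0.2, "ax": 0, "ay": 0, "az": 0, "gripper": 0.5},
  {"dx": -0.7, "dy": -0.79, "dz": -0.2, "ax": 0, "ay": 0, "az": 0, "gripper": 0.5},
  {"dx": -0.7, "dy": -0.79, "dz": -0.2, "ax": 0, "ay": 0, "az": 0, "gripper": 0.5},
  {"dx": -0.7, "dy": -0.79, "dz": -0.2, "ax": 0, "ay": 0, "az": 0, "gripper": 0.5},
  {"dx": -0.7, "dy": -0.79, "dz": -0.2, "ax": 0, "ay": 0, "az": 0, "gripper": 0.5},
  {"dx": -0.7, "dy": -0.79, "dz": -0.2, "ax": 0, "ay": 0, "az": 0, "gripper": 0.5},
  {"dx": -0.7, "dy": -0.79, "dz": -0.2, "ax": 0, "ay": 0, "az": 0, "gripper": 0.5},
])

```text
clock: 1.4
eef_pos: [335.6, 142.6, 261.1]
eef_rot: [3.141, 0.0, 2.851]
wrist_force: [0.6, -0.1, 0.1]
finger_gap: 46.8
finger_force: 0.0
```

Request:
jog_arm([
  {"dx": -0.36, "dy": -0.79, "dz": 0, "ax": 0, "ay": 0, "az": 0, "gripper": 0.5},
  {"dx": -0.36, "dy": -0.79, "dz": 0, "ax": 0, "ay": 0, "az": 0, "gripper": 0.5},
  {"dx": -0.36, "dy": -0.79, "dz": 0, "ax": 0, "ay": 0, "az": 0, "gripper": 0.5},
  {"dx": -0.36, "dy": -0.79, "dz": 0, "ax": 0, "ay": 0, "az": 0, "gripper": 0.5},
  {"dx": -0.36, "dy": -0.79, "dz": 0, "ax": 0, "ay": 0, "az": 0, "gripper": 0.5},
  {"dx": -0.36, "dy": -0.79, "dz": 0, "ax": 0, "ay": 0, "az": 0, "gripper": 0.5},
  {"dx": -0.36, "dy": -0.79, "dz": 0, "ax": 0, "ay": 0, "az": 0, "gripper": 0.5},
  {"dx": -0.36, "dy": -0.79, "dz": 0, "ax": 0, "ay": 0, "az": 0, "gripper": 0.5},
  {"dx": -0.36, "dy": -0.79, "dz": 0, "ax": 0, "ay": 0, "az": 0, "gripper": 0.5},
  {"dx": -0.36, "dy": -0.79, "dz": 0, "ax": 0, "ay": 0, "az": 0, "gripper": 0.5},
])

```text
clock: 2.65
eef_pos: [382.6, -201.3, 260.7]
eef_rot: [3.142, -0.0, 2.851]
wrist_force: [0.7, 0.8, 0.1]
finger_gap: 47.0
finger_force: 0.0
```

Request:
jog_arm([
  {"dx": 0, "dy": 0, "dz": 0, "ax": 0, "ay": 0, "az": 1, "gripper": 0.5},
  {"dx": 0, "dy": 0, "dz": 0, "ax": 0, "ay": 0, "az": 1, "gripper": 0.5},
  {"dx": 0, "dy": 0, "dz": 0, "ax": 0, "ay": 0, "az": 1, "gripper": 0.5},
  {"dx": 0, "dy": 0, "dz": 0, "ax": 0, "ay": 0, "az": 1, "gripper": 0.5},
  {"dx": 0, "dy": 0, "dz": 0, "ax": 0, "ay": 0, "az": 1, "gripper": 0.5},
  {"dx": 0, "dy": 0, "dz": 0, "ax": 0, "ay": 0, "az": 1, "gripper": 0.5},
  {"dx": 0, "dy": 0, "dz": 0, "ax": 0, "ay": 0, "az": 1, "gripper": 0.5},
  {"dx": 0, "dy": 0, "dz": 0, "ax": 0, "ay": 0, "az": 1, "gripper": 0.5},
  {"dx": 0, "dy": 0, "dz": 0, "ax": 0, "ay": 0, "az": 1, "gripper": 0.5},
  {"dx": 0, "dy": 0, "dz": 0, "ax": 0, "ay": 0, "az": 1, "gripper": 0.5},
])

```text
clock: 3.9
eef_pos: [382.6, -200.1, 260.7]
eef_rot: [-3.141, -0.0, 1.1]
wrist_force: [1.1, -0.1, -0.4]
finger_gap: 46.8
finger_force: 0.0
```

Request:
jog_arm([
  {"dx": 0, "dy": 0, "dz": 0, "ax": 0, "ay": 0, "az": 1, "gripper": 0.5},
  {"dx": 0, "dy": 0, "dz": 0, "ax": 0, "ay": 0, "az": 1, "gripper": 0.5},
  {"dx": 0, "dy": 0, "dz": 0, "ax": 0, "ay": 0, "az": 1, "gripper": 0.5},
  {"dx": 0, "dy": 0, "dz": 0, "ax": 0, "ay": 0, "az": 1, "gripper": 0.5},
  {"dx": 0, "dy": 0, "dz": 0, "ax": 0, "ay": 0, "az": 1, "gripper": 0.5},
  {"dx": 0, "dy": 0, "dz": 0, "ax": 0, "ay": 0, "az": 0.4, "gripper": 0.5},
  {"dx": 0, "dy": 0, "dz": 0, "ax": 0, "ay": 0, "az": 0, "gripper": 0.5},
])

```text
clock: 4.78
eef_pos: [382.6, -200.1, 260.7]
eef_rot: [-3.141, 0.0, 0.164]
wrist_force: [0.2, 0.5, -0.1]
finger_gap: 47.4
finger_force: 0.0
```

```bash
python3 - <<'E'
from cell import manip,cams
import cv2,pickle
c=cams.camera("wrist");pickle.dump(c,open("wA.pkl","wb"))
st=manip.read_state();print(st["eef_pos"],st["eef_rot"],st["joints"])
cv2.imwrite("pics/wA.png",cv2.resize(c["image"][:,:,::-1],(800,600),interpolation=cv2.INTER_CUBIC))
E
```

```text
[ 382.63625878 -200.08795335  260.74967658] [-3.14146072e+00  1.86735284e-04  1.64718408e-01] [-5.66660975e-01 -2.38032321e-02  1.70350174e+00 -2.66823741e-05
  1.46212125e+00  8.39419853e-01]
```

View pics/wA.png

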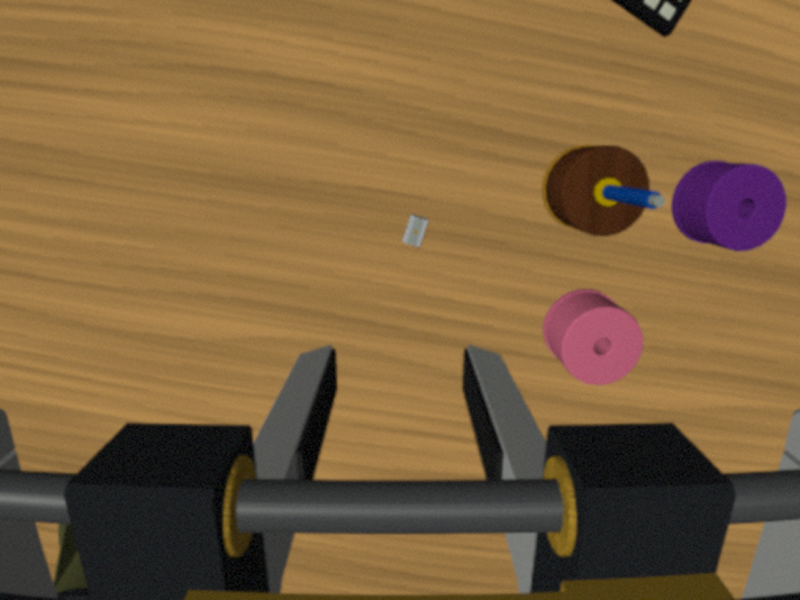

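The wrist view (800 px scale) shows the brown stand with its brass foot. The ring is at (606,192) and the button at (655,201). Purple (740,205) and pink (600,345) are decoys.

```bash
python3 - <<'E'
import pickle,numpy as np
from h import *
d=pickle.load(open("c0.pkl","rb"));t,s=d["top"],d["scene"];w=pickle.load(open("wA.pkl","rb"));k=1.5625
print(atz(w,np.array((606,192))/k,57.5),atz(w,np.array((655,201))/k,142))
print(tri([(w,np.array((606,192))/k),(s,np.array((150+185/5,85+208/5))),(t,np.array((546,332))/k)]))
print(tri([(w,np.array((655,201))/k),(s,np.array((150+172/5,85+108/5)))]))
E
```

```text
[ 459.74172377 -352.27135662   57.5       ] [ 459.6838796  -350.91135094  142.        ]
(array([ 459.65704799, -352.89998067,   53.85182911]), [0.7855727639811999, 0.6332530169193155, 0.20497880673918])
(array([ 459.44646773, -350.99854404,  140.15245853]), [0.7920787029029551, 0.7920787029029287])
```

Request:
jog_arm([
  {"dx": 0.26, "dy": 0.81, "dz": 0.35, "ax": 0, "ay": 0, "az": 0, "gripper": 0.5},
  {"dx": 0.26, "dy": 0.81, "dz": 0.35, "ax": 0, "ay": 0, "az": 0, "gripper": 0.5},
  {"dx": 0.26, "dy": 0.81, "dz": 0.35, "ax": 0, "ay": 0, "az": 0, "gripper": 0.5},
  {"dx": 0.26, "dy": 0.81, "dz": 0.35, "ax": 0, "ay": 0, "az": 0, "gripper": 0.5},
  {"dx": 0.24, "dy": 0.81, "dz": 0.35, "ax": 0, "ay": 0, "az": 0, "gripper": 0.5},
  {"dx": 0, "dy": 0, "dz": 0, "ax": 0, "ay": 0, "az": 0, "gripper": 0.5},
])

```text
clock: 5.58
eef_pos: [459.3, -352.6, 188.8]
eef_rot: [-3.139, 0.002, 0.163]
wrist_force: [-0.4, 0.9, -0.6]
finger_gap: 47.0
finger_force: 0.0
```

```bash
python3 - <<'E'
from cell import manip,cams
import cv2,pickle
from h import *
c=cams.camera("wrist");pickle.dump(c,open("wB.pkl","wb"))
st=manip.read_state();print(st["eef_pos"],st["eef_rot"])
print(proj(c,[[459.7,-351.5,57.5],[459.7,-351.5,142]]))
cv2.imwrite("pics/wB.png",cv2.resize(c["image"][150:350,150:400,::-1],(750,600),interpolation=cv2.INTER_CUBIC))
E
```

```text
[ 459.23416604 -351.76768489  189.88577732] [-3.14009313e+00  1.19293894e-03  1.63646707e-01]
[[254.12412115 175.99008976]
 [253.47962316 199.86121213]]
```

View pics/wB.png

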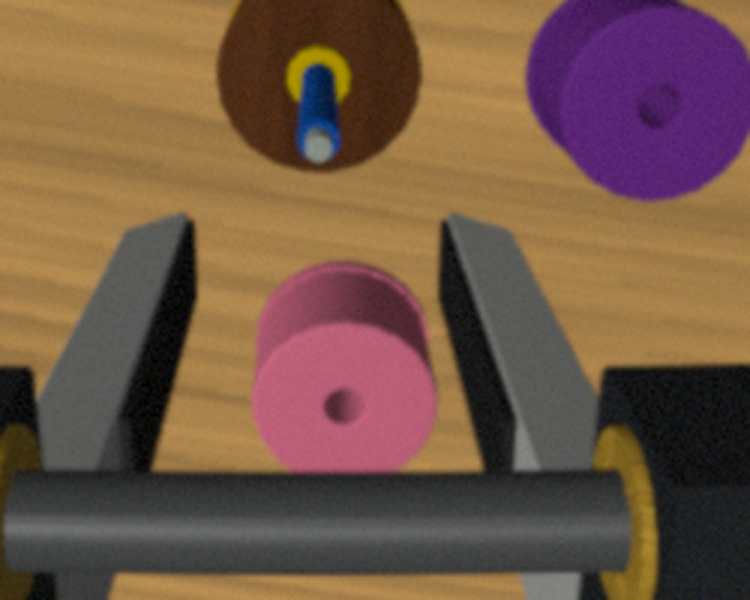

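Ring at (256,175) and button at (256,198) in full pixels put the pencil midway between the fingers, about 1 mm ahead. I'm going down and gripping.

Request:
jog_arm([
  {"dx": 0.03, "dy": 0, "dz": 0.6, "ax": 0, "ay": 0, "az": 0, "gripper": 0.5},
  {"dx": 0, "dy": 0, "dz": 0.7, "ax": 0, "ay": 0, "az": 0, "gripper": 0.5},
  {"dx": 0, "dy": 0, "dz": 0.7, "ax": 0, "ay": 0, "az": 0, "gripper": 0.5},
  {"dx": 0, "dy": 0, "dz": 0.57, "ax": 0, "ay": 0, "az": 0, "gripper": 0.5},
  {"dx": 0, "dy": 0, "dz": 0, "ax": 0, "ay": 0, "az": 0, "gripper": 0.7},
  {"dx": 0, "dy": 0, "dz": 0, "ax": 0, "ay": 0, "az": 0, "gripper": 0.82},
  {"dx": 0, "dy": 0, "dz": 0, "ax": 0, "ay": 0, "az": 0, "gripper": 1},
  {"dx": 0, "dy": 0, "dz": 0, "ax": 0, "ay": 0, "az": 0, "gripper": 1},
  {"dx": 0, "dy": 0, "dz": 0, "ax": 0, "ay": 0, "az": 0, "gripper": 1},
], squeeze=20)

```text
clock: 6.75
eef_pos: [460.9, -351.7, 88.7]
eef_rot: [3.141, -0.001, 0.163]
wrist_force: [0.4, 0.4, 4.8]
finger_gap: 10.7
finger_force: 20.0
```

```bash
python3 - <<'E'
from cell import manip
s=manip.read_state();print({k:s[k] for k in ["eef_pos","eef_rot","wrist_force","finger_gap","finger_force","clock"]})
E
```

```text
{'eef_pos': array([ 460.93617076, -351.72219575,   88.72176807]), 'eef_rot': array([ 3.14073342e+00, -7.50842860e-04,  1.62979304e-01]), 'wrist_force': array([0.41502776, 0.35964711, 4.75896815]), 'finger_gap': 10.724212064732292, 'finger_force': 19.998562037944794, 'clock': 6.75}
```

Request:
jog_arm([
  {"dx": 0, "dy": 0, "dz": -0.3, "ax": 0, "ay": 0, "az": 0, "gripper": 1},
  {"dx": 0, "dy": 0, "dz": -0.5, "ax": 0, "ay": 0, "az": 0, "gripper": 1},
  {"dx": 0, "dy": 0, "dz": -0.7, "ax": 0, "ay": 0, "az": 0, "gripper": 1},
  {"dx": 0, "dy": 0, "dz": -0.8, "ax": 0, "ay": 0, "az": 0, "gripper": 1},
  {"dx": 0, "dy": 0, "dz": -0.8, "ax": 0, "ay": 0, "az": 0, "gripper": 1},
  {"dx": 0, "dy": 0, "dz": -0.8, "ax": 0, "ay": 0, "az": 0, "gripper": 1},
  {"dx": 0, "dy": 0, "dz": -0.7, "ax": 0, "ay": 0, "az": 0, "gripper": 1},
])

```text
clock: 7.62
eef_pos: [460.6, -351.4, 274.0]
eef_rot: [3.141, -0.001, 0.163]
wrist_force: [-0.1, -0.3, -1.2]
finger_gap: 11.0
finger_force: 20.0
```

Request:
jog_arm([
  {"dx": 0.3, "dy": -0.5, "dz": 0, "ax": 0, "ay": 0, "az": 0, "gripper": 1},
  {"dx": 0.5, "dy": -0.8, "dz": 0, "ax": 0, "ay": 0, "az": 0, "gripper": 1},
  {"dx": 0.6, "dy": -1, "dz": 0, "ax": 0, "ay": 0, "az": 0, "gripper": 1},
  {"dx": 0.6, "dy": -1, "dz": 0, "ax": 0, "ay": 0, "az": 0, "gripper": 1},
  {"dx": 0.6, "dy": -1, "dz": 0, "ax": 0, "ay": 0, "az": 0, "gripper": 1},
  {"dx": 0.6, "dy": -1, "dz": 0, "ax": 0, "ay": 0, "az": 0, "gripper": 1},
  {"dx": 0.6, "dy": -1, "dz": 0, "ax": 0, "ay": 0, "az": 0, "gripper": 1},
  {"dx": 0.6, "dy": -1, "dz": 0, "ax": 0, "ay": 0, "az": 0, "gripper": 1},
  {"dx": 0.6, "dy": -0.9, "dz": 0, "ax": 0, "ay": 0, "az": 0, "gripper": 1},
  {"dx": 0.4, "dy": -0.5, "dz": 0, "ax": 0, "ay": 0, "az": 0, "gripper": 1},
])

```text
clock: 8.88
eef_pos: [617.6, 28.9, 272.6]
eef_rot: [-3.142, -0.0, 0.164]
wrist_force: [1.1, -1.1, -1.1]
finger_gap: 11.1
finger_force: 20.0
```

Request:
jog_arm([
  {"dx": 0, "dy": 0, "dz": 0, "ax": 0, "ay": 0.5, "az": 0, "gripper": 1},
  {"dx": 0, "dy": 0, "dz": 0, "ax": 0, "ay": 1, "az": 0, "gripper": 1},
  {"dx": 0, "dy": 0, "dz": 0, "ax": 0, "ay": 1, "az": 0, "gripper": 1},
  {"dx": 0, "dy": 0, "dz": 0, "ax": 0, "ay": 0.5, "az": 0, "gripper": 1},
  {"dx": 0, "dy": 0, "dz": 0, "ax": 0, "ay": 0, "az": 0, "gripper": 1},
])

```text
clock: 9.5
eef_pos: [616.4, 26.8, 272.7]
eef_rot: [3.142, -0.523, 0.163]
wrist_force: [0.3, -0.5, -0.2]
finger_gap: 11.2
finger_force: 20.0
```

```bash
python3 - <<'E'
from cell import manip,cams
import cv2,pickle
from h import *
c=cams.camera("wrist");st=manip.read_state();pickle.dump((c,st),open("wC.pkl","wb"))
print({k:st[k] for k in ["eef_pos","eef_rot","wrist_force","finger_gap","joints"]})
cv2.imwrite("pics/wC.png",cv2.resize(c["image"][:,:,::-1],(800,600),interpolation=cv2.INTER_CUBIC))
E
```

```text
{'eef_pos': array([617.09988019,  26.86228545, 272.91327756]), 'eef_rot': array([ 3.14144695, -0.52257432,  0.16296933]), 'wrist_force': array([ 0.5921474 , -0.57691195,  0.33826219]), 'finger_gap': 11.042600064469417, 'joints': array([-0.07131732,  0.08475833,  1.65399376,  0.14857308,  0.89753948,
        1.27380021])}
```

View pics/wC.png

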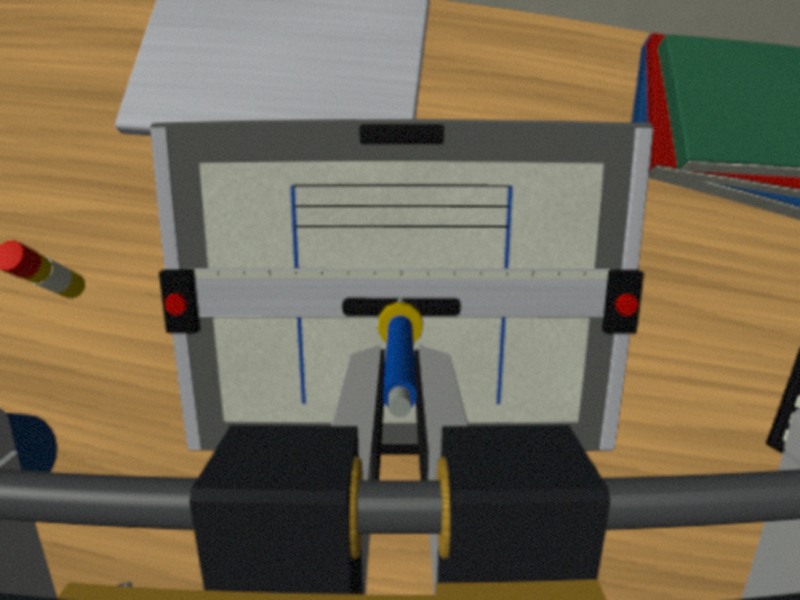

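The wrist view (800 px scale) shows the pencil held straight, with the ring at (400,322). The rule's upper edge is at row 268, crossing the blue lines at (297,267) and (508,267). Next I fit the board pose.

```bash
python3 - <<'E'
import pickle
from h import *
from scipy.optimize import least_squares
c,st=pickle.load(open("wC.pkl","rb"));im=c["image"].astype(float);k=1.5625
B=im[:,:,2]-(im[:,:,0])  # blueness
obs=[];
for sgn,rows,x0 in [(1,range(122,168,3),188),(-1,range(122,168,3),326),(1,range(208,256,3),192),(-1,range(208,256,3),320)]:
    for r in rows:
        s=B[r,x0-8:x0+9];s=np.clip(s-np.median(s)-8,0,None)
        if s.sum()>20: obs.append((sgn,(s*np.arange(x0-8,x0+9)).sum()/s.sum(),r))
print(len(obs))
g=im.mean(2);
for col in (165,175,205,225,290,340): print(col,g[164:180,col].round().astype(int))
def frame(p):
    Rb=(R.from_euler('z',p[2])*R.from_euler('y',-np.pi/6)).as_matrix()
    return np.array([p[0],p[1],98]),Rb
def onboard(p,u,v,z=0):
    o,Rb=frame(p);co,d=ray(c,(u,v));n=Rb[:,2];q=co+d*((o+n*z-co)@n)/(d@n);return Rb.T@(q-o)
def res(p): return [onboard(p,u,v)[1]-80*s for s,u,v in obs]
# y-lines only: slope position weakly set; add sheet ends x=+-148.5 at column 240ish
S=[]
for col in (150,170,215,300,360): S.append((col,np.argmax(np.diff(g[95:112,col]))+95.5))
print(S)
def res2(p): return res(p)+[(onboard(p,u,v)[0]-105)*1.0 for u,v in S]
f=least_squares(res2,[650,40,.17]);print(f.x,np.abs(f.fun).max(),np.round(f.fun[-5:],2),np.sqrt(np.mean(np.square(f.fun))))
pickle.dump(f.x,open("board.pkl","wb"))
E
```

```text
64
165 [152 150 151 150 154 153 152 147 145 142 147 145 147 145 136 140]
175 [148 148 152 150 153 152 147 144 147 144 145 145 145 143 140 138]
205 [150 150 152 152 153 150 146 142 146 137 123 126 139 142 141 138]
225 [148 150 149 150 146 150 150 148 146 144 143 146 146 144 139 139]
290 [152 150 147 149 150 151 150 149 141 134 126 128 137 141 140 139]
340 [146 148 148 147 148 150 149 142 137 128 124 124 126 133 139 138]
[(150, np.float64(103.5)), (170, np.float64(103.5)), (215, np.float64(102.5)), (300, np.float64(102.5)), (360, np.float64(103.5))]
[6.80975922e+02 3.53497379e+01 1.60980543e-01] 0.5675001328702649 [ 0.05 -0.24  0.46  0.57  0.23] 0.1753605205119542
```

```bash
python3 - <<'E'
import pickle
from h import *
c,st=pickle.load(open("wC.pkl","rb"));im=c["image"].astype(float)
p=pickle.load(open("board.pkl","rb"))
o=np.array([p[0],p[1],98]);Rb=(R.from_euler('z',p[2])*R.from_euler('y',-np.pi/6)).as_matrix()
D=im[:,:,2]-im[:,:,0]
for a,b in ((140,180),(200,250),(255,315),(335,375)):
    print(a,b,D[164:182,a:b].mean(1).round(1),im[164:182,a:b].mean((1,2)).round(0))
    
def on(u,v,z=0):
    co,d=ray(c,(u,v));n=Rb[:,2];q=co+d*((o+n*z-co)@n)/(d@n);return Rb.T@(q-o)
for v in (170,170.5,171,171.5,172): print(v,[on(u,v,z)[0].round(2) for z in (0,4) for u in (160,225,285,355)])
pc=o+Rb@np.array([0,0,0]);T=np.linalg.inv(c["world_to_cam"])[:3,3];print("cam in board",Rb.T@(T-o))
Rt=R.from_euler('xyz',st["eef_rot"]).as_matrix();print("tool in board",Rb.T@Rt,Rb.T@(st["eef_pos"]-o))
print("tip px",proj(c,[st["eef_pos"]+Rt[:,2]*l for l in (77,32,27,66)]))
E
```

```text
140 180 [-12.1 -12.3 -12.2 -12.5 -12.4 -12.7 -11.5  -6.6  -2.   -7.4 -11.9 -13.
 -12.6  -9.8  -2.    2.2   3.4   3.5] [149. 150. 150. 150. 151. 150. 149. 145. 144. 141. 141. 142. 143. 142.
 139. 139. 139. 140.]
200 250 [-12.3 -12.4 -12.6 -12.7 -12.3 -12.4 -11.3  -7.4  -3.3  -8.6 -12.4 -12.9
 -12.8  -9.6  -2.4   1.8   3.3   3.1] [149. 150. 150. 149. 150. 150. 150. 147. 145. 141. 141. 142. 144. 143.
 140. 139. 138. 139.]
255 315 [-12.4 -12.1 -12.1 -12.3 -12.5 -12.4 -11.3  -7.8  -2.4  -6.5 -11.7 -13.2
 -12.6 -10.2  -3.5   1.8   3.2   3. ] [149. 149. 150. 150. 150. 150. 149. 146. 141. 141. 141. 142. 143. 144.
 141. 139. 138. 137.]
335 375 [-12.1 -12.2 -12.4 -12.1 -12.2 -12.1 -12.   -8.8  -2.2  -5.3 -11.3 -12.4
 -12.6 -10.6  -3.9   1.9   3.4   2.7] [149. 149. 149. 149. 148. 149. 149. 145. 138. 139. 140. 140. 142. 143.
 141. 139. 139. 138.]
170 [np.float64(27.33), np.float64(27.23), np.float64(27.3), np.float64(27.55), np.float64(28.16), np.float64(28.06), np.float64(28.12), np.float64(28.38)]
170.5 [np.float64(26.72), np.float64(26.63), np.float64(26.69), np.float64(26.94), np.float64(27.
[... 218 characters left out ...]

171.5 [np.float64(25.5), np.float64(25.41), np.float64(25.47), np.float64(25.71), np.float64(26.34), np.float64(26.26), np.float64(26.32), np.float64(26.56)]
172 [np.float64(24.88), np.float64(24.8), np.float64(24.87), np.float64(25.1), np.float64(25.74), np.float64(25.66), np.float64(25.72), np.float64(25.95)]
cam in board [107.56872077   1.13364024 387.4425283 ]
tool in board [[ 9.99997991e-01  1.72249109e-03 -1.02506049e-03]
 [ 1.72335953e-03 -9.99998156e-01  8.46925798e-04]
 [-1.02359978e-03 -8.48690645e-04 -9.99999116e-01]] [ 31.67543688   1.86073008 183.68463375]
tip px [[254.54734948 189.91470539]
 [254.42615026 205.644707  ]
 [254.41003744 207.73924175]
 [254.52115939 193.31010951]]
```

Request:
jog_arm([
  {"dx": 0, "dy": -0.3, "dz": 0.3, "ax": 0, "ay": 0, "az": 0, "gripper": 1},
  {"dx": 0, "dy": -0.6, "dz": 0.6, "ax": 0, "ay": 0, "az": 0, "gripper": 1},
  {"dx": 0, "dy": -0.6, "dz": 0.6, "ax": 0, "ay": 0, "az": 0, "gripper": 1},
  {"dx": 0, "dy": -0.4, "dz": 0.5, "ax": 0, "ay": 0, "az": 0, "gripper": 1},
  {"dx": 0, "dy": -0.1, "dz": 0.25, "ax": 0, "ay": 0, "az": 0, "gripper": 1},
  {"dx": 0, "dy": 0, "dz": 0, "ax": 0, "ay": 0, "az": 0, "gripper": 1},
])

```text
clock: 10.3
eef_pos: [648.8, 113.6, 193.1]
eef_rot: [-3.142, -0.522, 0.164]
wrist_force: [-0.5, -0.4, -0.8]
finger_gap: 11.0
finger_force: 20.0
```

```bash
python3 - <<'E'
from cell import manip,cams
import pickle
from h import *
c=cams.camera("wrist");st=manip.read_state();pickle.dump((c,st),open("wD.pkl","wb"))
s=cams.camera("scene");pickle.dump(s,open("sD.pkl","wb"))
p=pickle.load(open("board.pkl","rb"))
o=np.array([p[0],p[1],98]);Rb=(R.from_euler('z',p[2])*R.from_euler('y',-np.pi/6)).as_matrix()
Rt=R.from_euler('xyz',st["eef_rot"]).as_matrix();b=Rb.T@(st["eef_pos"]-o)
print(b,Rb.T@Rt,st["wrist_force"])
tip=st["eef_pos"]+Rt[:,2]*77.5
print(proj(c,[tip,st["eef_pos"]+Rt[:,2]*27.5]),proj(s,[tip]),proj(c,[o+Rb@[26.1,80,0]]))
a=cv2.resize(c["image"][160:240,215:295,::-1],(400,400),interpolation=cv2.INTER_CUBIC)
q=proj(s,[tip])[0].astype(int);e=cv2.resize(s["image"][q[1]-40:q[1]+40,q[0]-40:q[0]+40,::-1],(400,400),interpolation=cv2.INTER_CUBIC);print(q)
cv2.imwrite("pics/wD.png",np.hstack([a,e]))
E
```

```text
[31.43711486 81.8774484  92.72726154] [[ 9.99998072e-01  1.86557097e-03 -6.13473827e-04]
 [ 1.86615791e-03 -9.99997800e-01  9.57562716e-04]
 [-6.11686077e-04 -9.58705709e-04 -9.99999353e-01]] [-0.52654134  0.04495906 -0.33194607]
[[255.06232859 190.07444726]
 [255.00322676 208.08783312]] [[271.57848018 247.33330605]] [[257.20125408 191.26558874]]
[271 247]
```

View pics/wD.png

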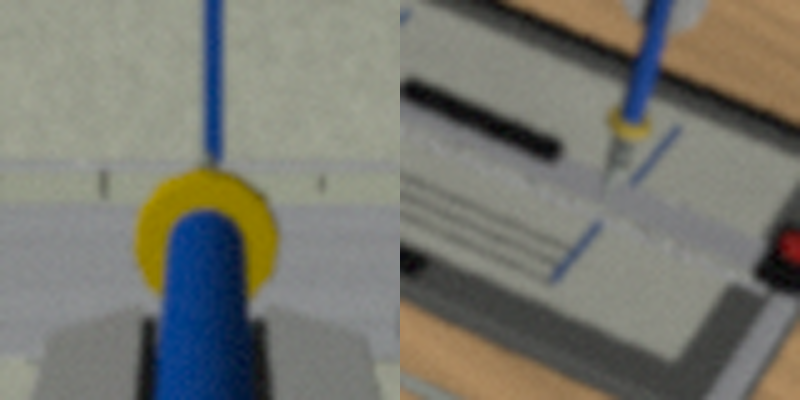

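```bash
python3 - <<'E'
import pickle,numpy as np
c,st=pickle.load(open("wD.pkl","rb"));im=c["image"].astype(int)
print("R");print(im[183:198,249:267,0]);print("B-R");print((im[:,:,2]-im[:,:,0])[183:198,249:267])
E
```

```text
R
[[152 150 151 157 156 148 113  54  10  36  91 141 154 150 151 151 152 153]
 [150 151 148 156 154 147 112  56  12  32  93 139 154 151 149 151 155 155]
 [151 154 154 155 157 145 113  54  10  32  92 142 151 148 149 152 157 156]
 [152 155 150 152 151 142 112  54  21  40  91 139 149 150 148 150 154 155]
 [154 155 151 153 150 139 111  52  14  31  88 138 148 150 150 151 154 152]
 [154 153 154 157 152 141 110  55  16  33  86 138 152 148 147 154 151 151]
 [151 151 154 158 151 141 114  60  25  36  86 138 151 150 151 149 151 151]
 [152 156 155 155 151 144 118  79  45  44  89 136 145 150 146 146 149 151]
 [154 150 150 152 149 141 122  96  67  60  94 139 146 146 144 144 143 149]
 [144 144 144 146 140 131 115  95  78  84 112 137 139 143 146 145 139 142]
 [147 148 145 147 142 134 114 107  95 103 125 136 139 142 144 144 143 146]
 [148 146 145 149 148 144 134 128 117 113 117 124 124 132 139 142 141 145]
 [153 155 152 151 153 153 149 140 133 130 126 123 121 117 128 139 143 147]
 [157 156 157 153 150 150 147 148 143 140 142 139 134 122 116 123 132 142]
 [159 155 150 148 149 148 147 146 147 148 148 14
[... 757 characters left out ...]
2  -10  -11
   -12   -9  -10  -12]
 [ -11   -8  -11  -12   -7  -11    0    7   26   51   31    0  -10   -9
    -7  -11   -9  -11]
 [  -2   -4   -4   -6   -9  -12   -8   -5    4   21   15    0   -2   -2
    -5   -6   -4   -3]
 [  -3   -5   -6  -19  -28  -43  -42  -36  -29  -18   -9   -8   -5   -5
    -1   -1    0   -1]
 [ -21  -27  -38  -64  -92 -112 -128 -110  -89  -70  -54  -42  -29  -17
   -10   -9   -6   -7]
 [ -70  -85 -111 -151 -153 -153 -149 -140 -133 -130 -126 -118  -81  -51
   -32  -20  -14  -12]
 [-157 -156 -157 -153 -150 -150 -147 -148 -143 -140 -142 -139 -134 -122
   -70  -38  -21  -14]
 [-159 -155 -150 -148 -149 -148 -147 -146 -147 -148 -148 -147 -147 -140
  -127  -77  -44  -21]]
```

Wrist crop: the tip is at about (256,190) and the blue line at column 257.3, so the tip is over the left line and 5 mm upslope of the edge. I'm lowering it near the paper and taking a force baseline.

Request:
jog_arm([
  {"dx": -0.07, "dy": 0, "dz": 0.11, "ax": 0, "ay": 0, "az": 0, "gripper": 1},
  {"dx": 0, "dy": 0, "dz": 0.11, "ax": 0, "ay": 0, "az": 0, "gripper": 1},
  {"dx": 0, "dy": 0, "dz": 0, "ax": 0, "ay": 0, "az": 0, "gripper": 1},
])

```text
clock: 10.78
eef_pos: [650.7, 113.3, 184.8]
eef_rot: [-3.142, -0.523, 0.163]
wrist_force: [-0.3, -0.1, -0.7]
finger_gap: 10.9
finger_force: 20.0
```

```bash
cat > m.py <<'E'
from cell import manip,cams
import pickle,sys
from h import *
p=pickle.load(open("board.pkl","rb"))
o=np.array([p[0],p[1],98]);Rb=(R.from_euler('z',p[2])*R.from_euler('y',-np.pi/6)).as_matrix()
P=[];F=[];M=[];T=[];I=[]
for i in range(int(sys.argv[1])):
    c=cams.camera("wrist");st=manip.read_state();I.append(c["image"].astype(float))
    P.append(Rb.T@(st["eef_pos"]-o));F.append(Rb.T@st["wrist_force"]);M.append(st["moment"])
    T.append(R.from_matrix(Rb.T@R.from_euler('xyz',st["eef_rot"]).as_matrix()).as_matrix()[:,2])
f=lambda a:(np.mean(a,0).round(3),np.std(a,0).round(3))
print("pos",f(P),"\nF",f(F),"\nM",f(M),"\ntz",f(T),st["clock"])
pickle.dump((c,st,np.mean(I,0)),open(sys.argv[2],"wb"))
im=np.mean(I,0).round().astype(int)
r=int(proj(c,[st["eef_pos"]+R.from_euler('xyz',st["eef_rot"]).as_matrix()[:,2]*77.5])[0,1])
print(r);print(im[r-6:r+7,249:264,0])
E
python3 m.py 12 e1.pkl
```

```text
pos (array([28.591, 81.98 , 84.155]), array([0.054, 0.057, 0.056])) 
F (array([ 0.187, -0.354, -0.323]), array([0.556, 0.578, 0.465])) 
M (array([-0.058,  0.396, -0.019]), array([0.031, 0.024, 0.025])) 
tz (array([ 0.   ,  0.001, -1.   ]), array([0., 0., 0.])) 11.375
190
[[151 152 155 158 156 139  88  35  18  55 108 146 154 152 152]
 [152 152 154 154 154 139  89  36  21  56 108 144 151 150 150]
 [154 154 154 153 152 136  87  34  22  56 108 142 150 150 150]
 [155 155 156 154 151 135  85  31  22  55 107 140 150 151 151]
 [155 155 156 155 151 135  86  35  19  54 106 142 150 151 151]
 [155 156 156 154 152 137  90  47  30  56 108 142 150 150 150]
 [156 156 155 154 151 139 105  74  50  63 109 142 149 149 149]
 [152 151 152 150 148 139 120  95  70  74 113 140 145 146 144]
 [146 146 146 145 142 132 116  99  82  91 121 140 143 142 143]
 [147 146 146 146 144 133 117 105  96 105 129 139 142 143 145]
 [148 148 147 149 148 145 137 128 118 116 123 126 129 134 140]
 [153 154 154 153 152 152 149 143 137 130 128 125 124 123 130]
 [160 158 158 156 153 150 149 147 146 145 143 141 136 126 119]]
```

Request:
jog_arm([
  {"dx": 0, "dy": 0, "dz": 0.07, "ax": 0, "ay": 0, "az": 0, "gripper": 1},
  {"dx": 0, "dy": 0, "dz": 0.07, "ax": 0, "ay": 0, "az": 0, "gripper": 1},
  {"dx": 0, "dy": 0, "dz": 0.05, "ax": 0, "ay": 0, "az": 0, "gripper": 1},
  {"dx": 0, "dy": 0, "dz": 0, "ax": 0, "ay": 0, "az": 0, "gripper": 1},
])

```text
clock: 11.88
eef_pos: [654.5, 114.1, 178.3]
eef_rot: [3.142, -0.523, 0.163]
wrist_force: [0.1, -0.5, 0.8]
finger_gap: 11.2
finger_force: 20.0
```

```bash
python3 m.py 16 e2.pkl
```

```text
pos (array([28.558, 82.01 , 76.521]), array([0.015, 0.014, 0.033])) 
F (array([-0.08 , -0.126,  0.335]), array([0.619, 0.439, 0.344])) 
M (array([-0.074,  0.389,  0.005]), array([0.031, 0.022, 0.032])) 
tz (array([ 0.   ,  0.001, -1.   ]), array([0., 0., 0.])) 12.675
190
[[152 157 160 161 157 142  95  41  18  48 101 142 152 153 153]
 [153 155 159 160 157 142  95  42  17  50 102 145 154 152 152]
 [151 154 156 159 157 141  94  40  18  51 104 145 154 153 153]
 [153 154 155 156 154 140  94  40  16  51 104 144 153 151 150]
 [155 155 155 155 152 138  90  36  17  50 102 143 152 151 150]
 [155 156 156 154 152 136  84  35  21  51 102 140 151 151 152]
 [156 156 156 156 152 137  93  56  36  52 102 140 151 152 153]
 [156 157 158 156 152 139 111  82  56  57 102 140 152 151 152]
 [157 156 157 156 150 138 117  96  73  67 104 141 150 150 150]
 [155 155 154 155 151 139 122 107  92  87 110 138 146 146 146]
 [148 150 152 153 152 146 137 129 117 111 117 128 133 134 135]
 [148 150 155 155 153 153 148 143 137 130 128 127 124 120 120]
 [159 157 158 156 154 151 150 148 147 146 144 142 137 126 115]]
```

The force rose by about 0.66 N, so the lead is in about 2.2 mm, which agrees with the geometry. The tip centre is about 2.5 mm from the edge. I'm drawing at 4 cm/s.

Request:
jog_arm([
  {"dx": -0.001, "dy": 0.06, "dz": 0, "ax": 0, "ay": 0, "az": 0, "gripper": 1},
  {"dx": -0.001, "dy": 0.1, "dz": 0, "ax": 0, "ay": 0, "az": 0, "gripper": 1},
  {"dx": -0.001, "dy": 0.125, "dz": 0, "ax": 0, "ay": 0, "az": 0, "gripper": 1},
  {"dx": -0.001, "dy": 0.125, "dz": 0, "ax": 0, "ay": 0, "az": 0, "gripper": 1},
  {"dx": -0.001, "dy": 0.125, "dz": 0, "ax": 0, "ay": 0, "az": 0, "gripper": 1},
  {"dx": -0.001, "dy": 0.125, "dz": 0, "ax": 0, "ay": 0, "az": 0, "gripper": 1},
  {"dx": -0.001, "dy": 0.125, "dz": 0, "ax": 0, "ay": 0, "az": 0, "gripper": 1},
  {"dx": -0.001, "dy": 0.125, "dz": 0, "ax": 0, "ay": 0, "az": 0, "gripper": 1},
  {"dx": -0.001, "dy": 0.125, "dz": 0, "ax": 0, "ay": 0, "az": 0, "gripper": 1},
  {"dx": -0.001, "dy": 0.125, "dz": 0, "ax": 0, "ay": 0, "az": 0, "gripper": 1},
])

```text
clock: 13.92
eef_pos: [661.7, 68.0, 178.3]
eef_rot: [-3.142, -0.524, 0.163]
wrist_force: [-0.5, -0.0, -0.4]
finger_gap: 11.0
finger_force: 20.0
```

```bash
python3 m.py 1 e3.pkl | head -4; python3 - <<'E'
from cell import manip;print(manip.read_state()["qd"].round(3))
E
```

```text
pos (array([28.222, 34.767, 76.436]), array([0., 0., 0.])) 
F (array([-0.559, -1.365,  0.412]), array([0., 0., 0.])) 
M (array([-0.069,  0.427, -0.052]), array([0., 0., 0.])) 
tz (array([ 0.   ,  0.001, -1.   ]), array([0., 0., 0.])) 13.975
[ 0.009 -0.002  0.    -0.014 -0.003  0.023]
```

Request:
jog_arm([
  {"dx": 0, "dy": 0.1, "dz": 0, "ax": 0, "ay": 0, "az": 0, "gripper": 1},
  {"dx": 0, "dy": 0.125, "dz": 0, "ax": 0, "ay": 0, "az": 0, "gripper": 1},
  {"dx": 0, "dy": 0.125, "dz": 0, "ax": 0, "ay": 0, "az": 0, "gripper": 1},
  {"dx": 0, "dy": 0.125, "dz": 0, "ax": 0, "ay": 0, "az": 0, "gripper": 1},
  {"dx": 0, "dy": 0.125, "dz": 0, "ax": 0, "ay": 0, "az": 0, "gripper": 1},
  {"dx": 0, "dy": 0.125, "dz": 0, "ax": 0, "ay": 0, "az": 0, "gripper": 1},
  {"dx": 0, "dy": 0.125, "dz": 0, "ax": 0, "ay": 0, "az": 0, "gripper": 1},
  {"dx": 0, "dy": 0.125, "dz": 0, "ax": 0, "ay": 0, "az": 0, "gripper": 1},
  {"dx": 0, "dy": 0.125, "dz": 0, "ax": 0, "ay": 0, "az": 0, "gripper": 1},
  {"dx": 0, "dy": 0.125, "dz": 0, "ax": 0, "ay": 0, "az": 0, "gripper": 1},
])

```text
clock: 15.22
eef_pos: [669.7, 19.6, 178.3]
eef_rot: [3.142, -0.524, 0.163]
wrist_force: [-0.3, 0.6, 0.1]
finger_gap: 10.8
finger_force: 20.0
```

Request:
jog_arm([
  {"dx": 0, "dy": 0.125, "dz": 0, "ax": 0, "ay": 0, "az": 0, "gripper": 1},
  {"dx": 0, "dy": 0.125, "dz": 0, "ax": 0, "ay": 0, "az": 0, "gripper": 1},
  {"dx": 0, "dy": 0.125, "dz": 0, "ax": 0, "ay": 0, "az": 0, "gripper": 1},
  {"dx": 0, "dy": 0.125, "dz": 0, "ax": 0, "ay": 0, "az": 0, "gripper": 1},
  {"dx": 0, "dy": 0.125, "dz": 0, "ax": 0, "ay": 0, "az": 0, "gripper": 1},
  {"dx": 0, "dy": 0.125, "dz": 0, "ax": 0, "ay": 0, "az": 0, "gripper": 1},
  {"dx": 0, "dy": 0.125, "dz": 0, "ax": 0, "ay": 0, "az": 0, "gripper": 1},
  {"dx": 0, "dy": 0.125, "dz": 0, "ax": 0, "ay": 0, "az": 0, "gripper": 1},
  {"dx": 0, "dy": 0.125, "dz": 0, "ax": 0, "ay": 0, "az": 0, "gripper": 1},
  {"dx": 0, "dy": 0.125, "dz": 0, "ax": 0, "ay": 0, "az": 0, "gripper": 1},
])

```text
clock: 16.48
eef_pos: [677.8, -29.7, 178.3]
eef_rot: [3.142, -0.524, 0.163]
wrist_force: [-1.5, 1.0, -0.3]
finger_gap: 11.0
finger_force: 20.0
```

```bash
python3 m.py 6 e4.pkl
```

```text
pos (array([ 28.386, -63.753,  76.348]), array([0.01 , 0.306, 0.011])) 
F (array([ 0.171, -0.822,  0.65 ]), array([0.336, 0.626, 0.298])) 
M (array([-0.167,  0.361, -0.054]), array([0.032, 0.037, 0.026])) 
tz (array([ 0.   ,  0.001, -1.   ]), array([0., 0., 0.])) 16.775
190
[[156 153 154 158 160 162 160 158 157 158 160 160 157 156 157]
 [157 157 158 157 160 161 160 158 156 158 161 158 155 155 158]
 [160 162 161 158 161 159 159 158 158 159 160 156 154 154 157]
 [159 162 163 163 161 161 161 159 158 160 160 157 156 154 158]
 [158 160 163 161 162 161 160 162 159 159 158 156 156 157 158]
 [159 159 159 162 162 162 160 160 159 158 156 154 155 157 160]
 [160 159 158 159 159 158 156 153 151 152 156 155 156 159 161]
 [162 162 158 157 158 153 142 131 127 140 151 156 156 158 161]
 [162 161 159 157 155 147 130 112 106 122 144 156 156 157 160]
 [156 155 155 156 154 143 128 116 110 114 132 146 149 149 154]
 [147 150 152 154 155 149 141 134 129 121 123 131 132 133 138]
 [152 152 157 157 156 155 152 147 141 134 131 129 124 120 124]
 [161 160 161 159 157 154 151 151 150 149 146 144 139 129 119]]
```

```bash
python3 - <<'E'
import pickle
from h import *
p=pickle.load(open("board.pkl","rb"))
o=np.array([p[0],p[1],98]);Rb=(R.from_euler('z',p[2])*R.from_euler('y',-np.pi/6)).as_matrix()
def on(c,u,v,z=0):
    co,d=ray(c,(u,v));n=Rb[:,2];q=co+d*((o+n*z-co)@n)/(d@n);return (Rb.T@(q-o)).round(2)
for f in ("e2.pkl","e4.pkl"):
    c,st,im=pickle.load(open(f,"rb"));B=im[:,:,2]-im[:,:,0]
    b=Rb.T@(st["eef_pos"]-o);
    for r in (176,182,187):
        s=np.clip(B[r,245:300]-10,0,None);u=(s*np.arange(245,300)).sum()/s.sum();print(f,r,u,on(c,u,r),b)
    g=150-im[190:192,250:263,0].mean(0)
    s=np.clip(g,0,None);u=(s*np.arange(250,263)).sum()/s.sum();print("tip",u,on(c,u,190.5,1))
E
```

```text
e2.pkl 176 256.9200722510725 [41.77 80.    0.  ] [28.5501919  82.0056014  76.50540974]
e2.pkl 182 256.9209206927985 [36.44 79.99  0.  ] [28.5501919  82.0056014  76.50540974]
e2.pkl 187 256.91034327009936 [31.95 79.99 -0.  ] [28.5501919  82.0056014  76.50540974]
tip 257.02082191780823 [29.07 79.89  1.  ]
e4.pkl 176 273.2992402104033 [ 41.68 -79.63   0.  ] [ 28.37352399 -63.39191733  76.35163321]
e4.pkl 182 273.2448979591837 [ 36.35 -79.66  -0.  ] [ 28.37352399 -63.39191733  76.35163321]
e4.pkl 187 273.1667684789249 [ 31.87 -79.66   0.  ] [ 28.37352399 -63.39191733  76.35163321]
tip 256.7849829351536 [ 28.97 -65.4    1.  ]
```

Request:
jog_arm([
  {"dx": 0, "dy": 0.08, "dz": 0, "ax": 0, "ay": 0, "az": 0, "gripper": 1},
  {"dx": 0, "dy": 0.12, "dz": 0, "ax": 0, "ay": 0, "az": 0, "gripper": 1},
  {"dx": 0, "dy": 0.1, "dz": 0, "ax": 0, "ay": 0, "az": 0, "gripper": 1},
  {"dx": 0, "dy": 0.055, "dz": 0, "ax": 0, "ay": 0, "az": 0, "gripper": 1},
  {"dx": 0, "dy": 0, "dz": 0, "ax": 0, "ay": 0, "az": 0, "gripper": 1},
  {"dx": 0, "dy": 0, "dz": 0, "ax": 0, "ay": 0, "az": 0, "gripper": 1},
  {"dx": 0, "dy": 0, "dz": -0.1, "ax": 0, "ay": 0, "az": 0, "gripper": 1},
  {"dx": 0, "dy": 0, "dz": -0.3, "ax": 0, "ay": 0, "az": 0, "gripper": 1},
  {"dx": 0, "dy": 0, "dz": -0.6, "ax": 0, "ay": 0, "az": 0, "gripper": 1},
  {"dx": 0, "dy": 0, "dz": -0.8, "ax": 0, "ay": 0, "az": 0, "gripper": 1},
])

```text
clock: 18.02
eef_pos: [643.7, -49.2, 241.5]
eef_rot: [-3.141, -0.523, 0.163]
wrist_force: [0.2, -1.0, -0.1]
finger_gap: 10.9
finger_force: 20.0
```

Request:
jog_arm([
  {"dx": 0, "dy": 0, "dz": -0.6, "ax": 0, "ay": 0, "az": 0, "gripper": 1},
  {"dx": 0, "dy": 0, "dz": 0, "ax": 0, "ay": 0, "az": 0, "gripper": 1},
])

```text
clock: 18.27
eef_pos: [632.7, -51.4, 264.0]
eef_rot: [3.14, -0.527, 0.164]
wrist_force: [-0.0, -1.0, -1.1]
finger_gap: 10.7
finger_force: 20.0
```

```bash
python3 m.py 1 e5.pkl | head -1; python3 - <<'E'
import pickle
from h import *
c,st,im=pickle.load(open("e5.pkl","rb"));print(st["eef_pos"],st["eef_rot"])
cv2.imwrite("pics/wE.png",cv2.resize(im[90:270,30:290,::-1].astype(np.uint8),(800,554),interpolation=cv2.INTER_CUBIC))
E
```

```text
pos (array([ 28.761, -77.763, 172.995]), array([0., 0., 0.])) 
[632.64668373 -51.28012464 262.1982012 ] [ 3.14089943 -0.52500304  0.16310967]
```

View pics/wE.png

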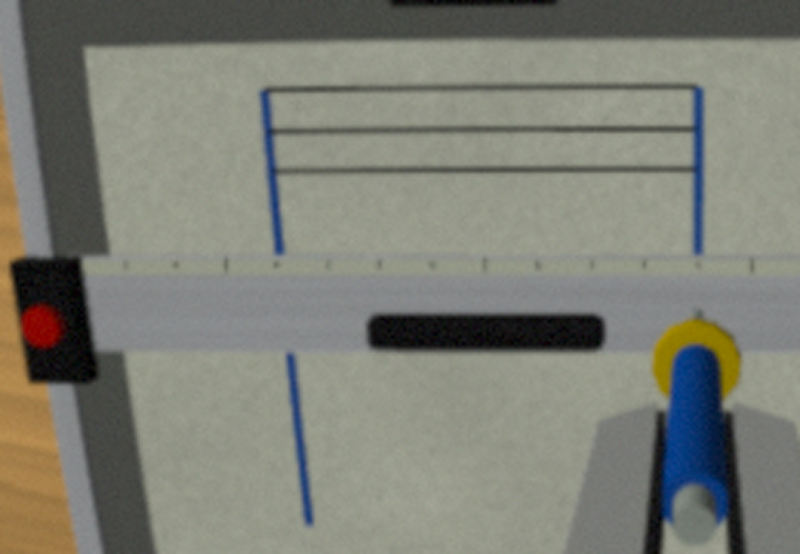

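The view shows no obvious dark line above the rule's edge (crop row 250). I'm checking pixel profiles and the force baseline.

```bash
python3 m.py 12 e6.pkl | head -4; python3 - <<'E'
import pickle
from h import *
c,st,im=pickle.load(open("e6.pkl","rb"));p=pickle.load(open("board.pkl","rb"))
o=np.array([p[0],p[1],98]);Rb=(R.from_euler('z',p[2])*R.from_euler('y',-np.pi/6)).as_matrix()
print(proj(c,[o+Rb@[26.1,y,0] for y in (79,0,-79)]),proj(c,[o+Rb@[28.3,y,0] for y in (79,0,-79)]))
g=im.mean(2)
for a,b in ((60,110),(125,175),(180,240),(265,290)): print(a,g[160:182,a:b].mean(1).round(1))
c,st,im=pickle.load(open("wC.pkl","rb"))+(0,)
E
```

```text
pos (array([ 28.07 , -77.588, 171.732]), array([0.206, 0.046, 0.319])) 
F (array([-0.191,  0.097, -0.445]), array([0.413, 0.626, 0.48 ])) 
M (array([-0.066,  0.401, -0.003]), array([0.042, 0.029, 0.025])) 
tz (array([-0.001,  0.001, -1.   ]), array([0., 0., 0.])) 18.925
[[121.02762732 170.90621382]
 [187.75359019 170.76322243]
 [255.99961017 170.7666479 ]] [[120.84124757 169.06307206]
 [187.6583422  168.89862411]
 [256.00235115 168.89496372]]
60 [143.8 143.7 143.6 142.9 142.4 142.4 142.5 142.5 142.4 142.3 140.4 136.7
 137.1 139.4 140.1 140.4 141.9 141.4 138.2 137.6 138.4 138.5]
125 [148.3 148.8 148.8 148.9 149.3 149.5 149.2 149.3 149.7 149.6 146.3 139.4
 140.7 141.5 140.8 141.8 143.5 142.4 139.1 137.8 138.7 138.3]
180 [148.8 148.9 148.6 148.6 148.8 149.1 149.3 149.  149.4 148.8 145.1 139.1
 140.2 141.2 141.4 142.3 143.4 142.9 140.5 138.6 137.7 136.8]
265 [148.4 148.4 148.7 148.9 148.9 148.9 148.5 148.4 148.4 148.1 144.4 138.
 138.8 141.2 142.5 142.9 143.2 143.  141.1 139.3 138.7 137.8]
```

```bash
python3 - <<'E'
import pickle
from cell import cams
from h import *
p=pickle.load(open("board.pkl","rb"));d=pickle.load(open("c0.pkl","rb"))
o=np.array([p[0],p[1],98]);Rb=(R.from_euler('z',p[2])*R.from_euler('y',-np.pi/6)).as_matrix()
X=np.arange(18,70,1.5)
for n in ("scene","top"):
    now=[cams.camera(n) for _ in range(4)];c=now[0];im1=np.mean([q["image"] for q in now],0).mean(2).astype(np.float32);im0=d[n]["image"].mean(2).astype(np.float32)
    for im in (im0,im1):
        out=[]
        for x in X:
            q=proj(c,[o+Rb@[x,y,0] for y in range(10,71,2)]).astype(np.float32)
            out.append(cv2.remap(im,q[:,0][None],q[:,1][None],cv2.INTER_LINEAR).mean())
        print(n,np.round(out).astype(int))
E
```

```text
scene [129 131 132 132 132 132 131 130 130 129 129 129 129 129 128 128 128 128
 128 127 125 123 119 115 111 107 107 108 112 115 118 118 117 114 111]
scene [135 136 137 138 137 137 136 135 135 135 135 134 134 134 134 134 134 133
 133 132 130 128 124 120 116 113 112 114 117 120 123 123 122 119 115]
top [147 148 150 151 152 154 155 155 155 155 155 155 155 155 155 154 154 154
 154 154 153 153 152 151 147 142 136 131 132 137 144 148 150 149 146]
top [159 160 161 163 164 166 167 167 167 167 167 167 167 167 166 166 166 166
 166 165 165 165 164 162 159 153 147 143 143 148 155 159 161 161 157]
```

No camera renders a mark, old or new view alike. Contact still shows three ways:
- **Force:** it rose 0.7–1 N on the paper and fell back in the air.
- **Height:** it matches the lead pushed in about 2.2 mm.
- **Image:** the tip moved back by about 0.7 px when pressed.

The rule hasn't moved. I'm taking the pencil back.

Request:
jog_arm([
  {"dx": 0, "dy": 0, "dz": 0, "ax": 0, "ay": -0.5, "az": 0, "gripper": 1},
  {"dx": 0, "dy": 0, "dz": 0, "ax": 0, "ay": -1, "az": 0, "gripper": 1},
  {"dx": 0, "dy": 0, "dz": 0, "ax": 0, "ay": -1, "az": 0, "gripper": 1},
  {"dx": 0, "dy": 0, "dz": 0, "ax": 0, "ay": -0.5, "az": 0, "gripper": 1},
])

```text
clock: 19.82
eef_pos: [633.2, -51.0, 261.3]
eef_rot: [3.141, 0.004, 0.163]
wrist_force: [0.3, 0.1, -0.6]
finger_gap: 10.6
finger_force: 20.0
```

Request:
jog_arm([
  {"dx": -0.3, "dy": 0.37, "dz": -0.1, "ax": 0, "ay": 0, "az": 0, "gripper": 1},
  {"dx": -0.6, "dy": 0.74, "dz": -0.1, "ax": 0, "ay": 0, "az": 0, "gripper": 1},
  {"dx": -0.6, "dy": 0.74, "dz": -0.1, "ax": 0, "ay": 0, "az": 0, "gripper": 1},
  {"dx": -0.6, "dy": 0.74, "dz": 0, "ax": 0, "ay": 0, "az": 0, "gripper": 1},
  {"dx": -0.6, "dy": 0.74, "dz": 0, "ax": 0, "ay": 0, "az": 0, "gripper": 1},
  {"dx": -0.6, "dy": 0.74, "dz": 0, "ax": 0, "ay": 0, "az": 0, "gripper": 1},
  {"dx": -0.6, "dy": 0.74, "dz": 0, "ax": 0, "ay": 0, "az": 0, "gripper": 1},
  {"dx": -0.6, "dy": 0.74, "dz": 0, "ax": 0, "ay": 0, "az": 0, "gripper": 1},
  {"dx": -0.6, "dy": 0.74, "dz": 0, "ax": 0, "ay": 0, "az": 0, "gripper": 1},
  {"dx": -0.36, "dy": 0.43, "dz": 0, "ax": 0, "ay": 0, "az": 0, "gripper": 1},
])

```text
clock: 21.08
eef_pos: [459.0, -353.6, 274.0]
eef_rot: [3.14, -0.001, 0.161]
wrist_force: [-0.6, 0.8, -1.0]
finger_gap: 10.8
finger_force: 20.0
```

Request:
jog_arm([
  {"dx": 0, "dy": 0, "dz": 0, "ax": 0, "ay": 0, "az": 0, "gripper": 1},
  {"dx": 0, "dy": 0, "dz": 0, "ax": 0, "ay": 0, "az": 0, "gripper": 1},
])

```text
clock: 21.32
eef_pos: [460.7, -351.5, 273.8]
eef_rot: [3.141, -0.001, 0.163]
wrist_force: [-0.1, -0.4, 0.5]
finger_gap: 11.2
finger_force: 20.0
```

```bash
python3 - <<'E'
from cell import manip
from h import *
s=manip.read_state();print(s["eef_pos"],s["eef_rot"],s["clock"])
print(togo(s,[460.9,-351.7,160],R.from_euler('xyz',[np.pi,0,.163]).as_matrix()))
E
```

```text
[ 460.69226274 -351.52042942  273.77485165] [ 3.14102573e+00 -8.69385788e-04  1.62884627e-01] 21.325
(array([1.92382880e-03, 3.65949580e-03, 2.84437657e+00]), array([ 0.00324852, -0.00498103, -0.00066245]))
```

Request:
jog_arm([
  {"dx": 0, "dy": 0, "dz": 0.5, "ax": 0, "ay": 0, "az": 0, "gripper": 1},
  {"dx": 0, "dy": 0, "dz": 0.8, "ax": 0, "ay": 0, "az": 0, "gripper": 1},
  {"dx": 0, "dy": 0, "dz": 0.8, "ax": 0, "ay": 0, "az": 0, "gripper": 1},
  {"dx": 0, "dy": 0, "dz": 0.7, "ax": 0, "ay": 0, "az": 0, "gripper": 1},
  {"dx": 0, "dy": 0, "dz": 0.3, "ax": 0, "ay": 0, "az": 0, "gripper": 1},
  {"dx": 0, "dy": 0, "dz": 0, "ax": 0, "ay": 0, "az": 0, "gripper": 1},
])

```text
clock: 22.08
eef_pos: [461.0, -351.4, 149.5]
eef_rot: [-3.141, 0.0, 0.164]
wrist_force: [0.1, 0.4, -0.1]
finger_gap: 11.3
finger_force: 20.0
```

Request:
jog_arm([
  {"dx": 0, "dy": 0, "dz": 0.25, "ax": 0, "ay": 0, "az": 0, "gripper": 1},
  {"dx": 0, "dy": 0, "dz": 0.25, "ax": 0, "ay": 0, "az": 0, "gripper": 1},
  {"dx": 0, "dy": 0, "dz": 0.25, "ax": 0, "ay": 0, "az": 0, "gripper": 1},
  {"dx": 0, "dy": 0, "dz": 0.25, "ax": 0, "ay": 0, "az": 0, "gripper": 1},
  {"dx": 0, "dy": 0, "dz": 0.25, "ax": 0, "ay": 0, "az": 0, "gripper": 1},
  {"dx": 0, "dy": 0, "dz": 0.15, "ax": 0, "ay": 0, "az": 0, "gripper": 1},
  {"dx": 0, "dy": 0, "dz": 0.09, "ax": 0, "ay": 0, "az": 0, "gripper": 1},
  {"dx": 0, "dy": 0, "dz": 0, "ax": 0, "ay": 0, "az": 0, "gripper": 1},
])

```text
clock: 23.08
eef_pos: [460.8, -351.9, 89.8]
eef_rot: [-3.141, 0.0, 0.163]
wrist_force: [-0.2, -0.0, -0.2]
finger_gap: 11.2
finger_force: 20.0
```

Request:
jog_arm([
  {"dx": 0, "dy": 0, "dz": 0.02, "ax": 0, "ay": 0, "az": 0, "gripper": 1},
  {"dx": 0, "dy": 0, "dz": 0.015, "ax": 0, "ay": 0, "az": 0, "gripper": 1},
  {"dx": 0, "dy": 0, "dz": 0, "ax": 0, "ay": 0, "az": 0, "gripper": 1},
  {"dx": 0, "dy": 0, "dz": 0, "ax": 0, "ay": 0, "az": 0, "gripper": 1},
])

```text
clock: 23.58
eef_pos: [460.9, -352.0, 88.8]
eef_rot: [3.141, -0.0, 0.163]
wrist_force: [0.1, -0.4, 2.7]
finger_gap: 11.0
finger_force: 20.0
```

The ring is seated: 2.7 N at the same height as at the grasp. I'm opening and retreating straight up.

Request:
jog_arm([
  {"dx": 0, "dy": 0, "dz": 0, "ax": 0, "ay": 0, "az": 0, "gripper": 0.82},
  {"dx": 0, "dy": 0, "dz": 0, "ax": 0, "ay": 0, "az": 0, "gripper": 0.7},
  {"dx": 0, "dy": 0, "dz": 0, "ax": 0, "ay": 0, "az": 0, "gripper": 0.5},
  {"dx": 0, "dy": 0, "dz": 0, "ax": 0, "ay": 0, "az": 0, "gripper": 0.5},
  {"dx": 0, "dy": 0, "dz": -0.4, "ax": 0, "ay": 0, "az": 0, "gripper": 0.5},
  {"dx": 0, "dy": 0, "dz": -0.7, "ax": 0, "ay": 0, "az": 0, "gripper": 0.5},
  {"dx": 0, "dy": 0, "dz": -0.7, "ax": 0, "ay": 0, "az": 0, "gripper": 0.5},
  {"dx": 0, "dy": 0, "dz": -0.7, "ax": 0, "ay": 0, "az": 0, "gripper": 0.5},
  {"dx": 0, "dy": 0, "dz": -0.5, "ax": 0, "ay": 0, "az": 0, "gripper": 0.5},
  {"dx": 0, "dy": 0, "dz": 0, "ax": 0, "ay": 0, "az": 0, "gripper": 0.5},
])

```text
clock: 24.82
eef_pos: [461.2, -352.3, 210.7]
eef_rot: [3.139, -0.002, 0.163]
wrist_force: [0.2, 0.4, -0.7]
finger_gap: 46.8
finger_force: 0.0
```

```bash
python3 - <<'E'
from cell import cams
import cv2,numpy as np
w=cams.camera("wrist")["image"];s=cams.camera("scene")["image"]
f=lambda i,x,y:cv2.resize(i[y:y+100,x:x+100,::-1],(400,400),interpolation=cv2.INTER_CUBIC)
cv2.imwrite("pics/wF.png",np.hstack([f(w,206,130),f(s,140,80)]))
E
```

```text
(no output)
```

View pics/wF.png

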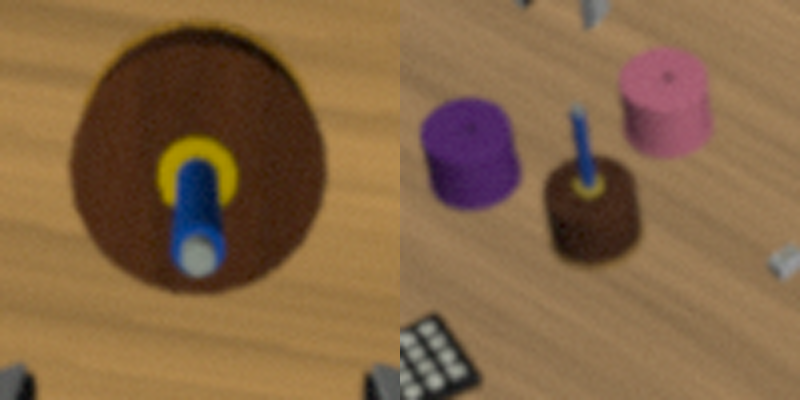

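The pencil stands upright in the brown stand with its ring flat on the top (left crop (197,175), right crop (588,186)). The gripper is clear, so I'm handing in.

```bash
python3 -c "
from cell import job
print(job.sign_off())"
```

```text
the job is handed in; nothing more can be done
None
```

I drew the row along the rule's upper edge from the left blue line to the right one, put the pencil back fully home in its stand and handed the job in at about 25 s; no camera image shows the drawn mark, so contact rests on force, height and tip-position readings, and the stroke paused briefly twice (under half a second each) with the tip on the paper while I took readings.

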